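# Idle the potter's wheel and hold up the rim gauge

### The arm

A 6-joint arm with a two-finger parallel gripper is mounted at the origin on the work surface. World frame = base frame: x ahead of the robot, y to its left, z up, the work surface at z = 0. Lengths are in m, angles in rad, forces in N, time in s.
With the tool pointing down it reaches from about 0.25 to 0.85 m from the base axis. Payload 12.5 kg.
Tool frame: the origin (TCP) lies between the finger pads; the fingertips stand 22 mm ahead of it and the grasp point (between the pads) lies 3 mm ahead of it; z points along the fingers, y is the line along which they close (so a half turn about z gives the same grasp; the last joint's range is limited). The gripper opens to 93 mm and grips with 3 to 60 N. Pads are 15 mm wide; open, the fingers measure 128 mm over their backs; the gripper's body (75 mm by 188 mm) begins 65 mm behind the grasp point.
Start: joints at [-1.208, 0.351, 1.652, -0, 1.139, -0.085], TCP at [0.238, -0.496, 0.241] pointing down, gripper open.
Joint ranges: [-2.75, 2.75], [-0.79, 2.1], [0.01, 2.65], [-1.57, 4.71], [0.07, 3.14], [-2.87, 2.87]. Speed limits (rad/s): [2.22, 2.22, 2.79, 3.14, 3.14, 3.14].

### API

Orientations are given as a unit quaternion [x, y, z, w].
In Python, from workcell import * gives the robot as it stands.
- The arm moves only by the tool jog_arm, never from a script. Its argument "rows" is a list of rows, each a list of 5 numbers: the shift along the world's x, y, z in units of 30 mm (1.0 is 30 mm), then the turn about the world's z in units of 5 degrees (1.0 is 5 degrees), then the finger opening in mm, from 0 to 93. In form: [[dx, dy, dz, yaw, grip], ...]. A call has 1 to 12 rows; each row is the pose to reach, as a shift and turn from the pose commanded when the call began; what a row does not reach only later rows make up. A row lasts 1/12 s, in which the tool goes at most 41.7 mm and 7.16 degrees, less where a joint would pass 70% of its speed; a pose out of reach is approached as far as the arm can. A call with a gripper value outside its range is refused whole. The fingers move at their own pace and stop on an object; the grip force is fixed at half the most. Time passes only in rows, so rows that repeat a pose let the fingers close. It gives the time, the measured TCP pose, the force, the opening and the grip force at its end, in the units of the state.
- get_state(): the state, without advancing time (a new reading comes with each control period).
- capture(name): name is "scene" or "top" or "wrist"; returns a dict with "image" (420x560x3 uint8, blue, green, red), "fx", "fy", "cx", "cy" (pixels), "D" ([k1, k2, p1, p2, k3] as OpenCV has them; the pictures are not rectified), "pose" (4x4, takes a point from camera to world coordinates). Camera axes: x right, y down, z forward; pixel columns grow to the right and rows downward; lengths in m; the calibration is good to about 2 mm. A picture is of the moment at which its call begins. There is no depth.
- hand_in(): hands the job in; it is judged then, once.
The state is a dict: "time_s": time; "joint_positions": joint angles; "joint_vel": joint speeds; "joint_torque": joint torques, N m; "ee_pos": TCP position; "tool_rot": TCP orientation; "ft_force": force on the tool from outside, world axes, zero at the start; "ft_torque": the same for the moment, N m; "opening": finger opening in m; "finger_force": force on a finger pad.
Only numpy, scipy, OpenCV 4.12 (cv2) and the standard library are available. Lean on these libraries where they do the work, as an engineer would, in place of code of your own. Each camera call takes 0.05 s, during which the arm holds its last target. There are 200 camera calls.

### The job

Bring the potter's wheel's speed lever back to the green idle mark and leave it there. Then squeeze in the orange button on the rim gauge's black grip, pull the pointer straight up past its first stop to the second stop (fully extended), and finish while holding it up there with the button still squeezed in. Do not touch the wheel or its vase, and leave the other things on the bench where they are.

Things in the scene. Friction and masses are not known exactly. Their poses are not given: they have to be found in the camera images.
- throttle: Hand speed control of the wheel, fixed to the bench: grey box 140 x 86 x 40 mm (x, y, z) with a dark drum of radius 50 mm lying across it (along y, its axis 40 mm above the bench, its top 90 mm above it). Origin: centre of the underside. The lever swings in the box's own x-z plane. Striped marks on the drum, on both sides of the lever: white = off, green = idle, then yellow, orange and red = full speed.
- speed_lever (a joint): Angle of the speed lever about the drum's axis, rad: 0 = upright, positive = leaning to the throttle's +x (faster), negative = to its -x. Off stop at -0.72, green idle mark centred at -0.35 (the stripe is 12 mm, 0.24 rad, wide), full-speed stop at +0.72. Stiff: it stays where it is left; about 2 N at the knob moves it. It starts between 0.1 and 0.6.
- lever_hinge (a point): Point on the lever's hinge axis, in the lever's plane, 40 mm above the bench; axes as throttle (hinge axis = y).
- lever_knob (a point): Centre of the red ball knob, 32 mm in diameter, on the lever's end, 118 mm from the hinge axis; the steel lever rod below it is 10 mm thick. Its axes turn with the lever.
- idle_point (a point): Where the centre of the knob stands when the lever is exactly at idle (fixed to the throttle).
- gauge: Rim gauge, fixed to the bench beside the wheel: steel foot 85 x 85 x 12 mm and an upright square aluminium column 36 mm wide (44 mm at the collar) up to 125 mm above the bench, with red rings; a steel mast telescopes out of its top, carrying a black grip and a brass pointer. Origin: centre of the foot's underside, on the mast's axis. Its +x points to the wheel's axis (the pointer runs that way), +z is up, and the button is on the +y side of the grip.
- mast (a joint): Extension of the mast, m: 0 = stowed (start), first stop 0.045, second stop 0.088 to 0.092 (0.092 is the hard end). The latch locks the mast at 0, and catches again at the first and second stops, unless the button is squeezed in; with it kept in, the mast slides freely past the first stop. Mast and pointer weigh 0.25 to 0.5 kg and sink again if let go between stops.
- button (a joint): Travel of the button, m: 0 = out, 0.006 = fully in (against the gauge's -y); the latch is free from 0.004. A spring pushes it out with 2 N when out, 4.6 N when fully in. It is worked by pinching the grip along the gauge's y, one finger on the button, the other on the opposite face, firmly enough to lift the mast as well (15 to 30 N).
- grip (a point): Centre of the grip, on the mast's axis, at the height to pinch; 168 mm above the bench when stowed; moves with the mast; axes as gauge. The black grip is 30 mm (x) x 24 mm (y), from 29 mm below this point to 29 mm above it (top cap 34 x 24 mm). The orange button on its +y face is 20 mm wide (x) and 36 mm tall, centred at this height, and stands 7 mm proud when out, 1 mm when in: 31 mm across the pinch when out, 25 mm when in.
- pointer_tip (a point): Rubber ball tip (12 mm) of the brass pointer (6 mm rod), 170 mm from the mast's axis along the gauge's +x and 34 mm below grip; at the second stop it stands at the height of the vase's rim, clear of the vase by about 11 mm.
- wheel: Potter's wheel set into the bench: yellow splash pan of outer radius 184 mm and height 50 mm, aluminium wheel head, and a tall clay vase (radius 52 mm, top 225 mm above the bench) on its centre. Origin: on the wheel's axis at bench height; 235 mm from the gauge's mast. Not to be touched.
- bowl0: Bystander: clay bowl, 120 mm across, 55 mm high, on the 20 mm thick wooden ware board at the left. Origin: centre of its underside.
- bowl1: Bystander: clay bowl, 120 mm across, 55 mm high, on the 20 mm thick wooden ware board at the left. Origin: centre of its underside.
- crock: Bystander: brown open crock, 84 mm across, 110 mm high, at the right. Origin: centre of its underside.
- glaze_jar: Bystander: amber jar with a black lid, 72 mm across, 100 mm high, at the right. Origin: centre of its underside.
- spatula: Bystander: spatula lying on the bench near the robot.
- brush: Bystander: brush lying on the bench near the robot.
Mind the look-alikes: they are no part of the job. What is shaped like the gauge but blue is not meant.

How it is judged:
By the outcome, as a careful person would: the job done as asked, in the order asked, and still so for the second after the job is handed in, while the arm keeps its last pose, push and grip.
It also fails if it takes over 48 s, if anything falls off the work surface, if the arm or the gripper's body presses on something with over 40 N, if the wrist force passes 120 N, or if a joint passes its speed limit or range.

## Working session

There is one attempt and no reset: what is moved stays moved. The work goes in short steps, Python scripts to look and compute and a tool call to move; the robot and the scene stay as the last step left them, time stands still between calls to the robot, and variables do not carry over. Pictures are saved under pics/ and viewed, at most 10 in all, crops included, and the job is handed in when it is done.

Besides the shell and the picture viewer there is one more tool, called after "Request:" as name(argument=value, ...) on one line, values as JSON. jog_arm: Moves the arm, as the interface text tells. Its arguments: {"type":"object","properties":{"rows":{"type":"array"}},"required":["rows"]}

```bash
mkdir -p pics; cat > h.py <<'E'
from workcell import *
import numpy as np, cv2, pickle
def snap(n,tag):
    c=capture(n); cv2.imwrite(f'pics/{tag}.png',c['image']); pickle.dump(c,open(f'{tag}.pkl','wb')); return c
def load(t): return pickle.load(open(f'{t}.pkl','rb'))
def ray(c,u,v):
    K=np.array([[c['fx'],0,c['cx']],[0,c['fy'],c['cy']],[0,0,1]])
    p=cv2.undistortPoints(np.array([[[u,v]]],float),K,np.array(c['D'],float))[0,0]
    P=np.array(c['pose']); return P[:3,3],P[:3,:3]@np.array([p[0],p[1],1])
def onz(c,u,v,z):
    o,d=ray(c,u,v); return o+d*(z-o[2])/d[2]
def two(c1,p1,c2,p2):
    o1,d1=ray(c1,*p1);o2,d2=ray(c2,*p2);d1/=np.linalg.norm(d1);d2/=np.linalg.norm(d2)
    s=np.linalg.lstsq(np.c_[d1,-d2],o2-o1,rcond=None)[0];a=o1+s[0]*d1;b=o2+s[1]*d2
    return (a+b)/2,np.linalg.norm(a-b)
def proj(c,p):
    P=np.linalg.inv(np.array(c['pose'])); K=np.array([[c['fx'],0,c['cx']],[0,c['fy'],c['cy']],[0,0,1]])
    return cv2.projectPoints(np.array([p],float),cv2.Rodrigues(P[:3,:3])[0],P[:3,3],K,np.array(c['D'],float))[0].ravel()
E
python3 - <<'E'
from h import *
np.set_printoptions(precision=3,suppress=True)
for n in('scene','top'):
    c=snap(n,n+'0'); print(n,c['fx'],c['pose'])
a=np.vstack([load('scene0')['image']])
E
```

```text
scene 521.0899975782662 [[-0.496  0.564 -0.66   1.603]
 [ 0.868  0.318 -0.38   0.642]
 [-0.004 -0.762 -0.648  1.192]
 [ 0.     0.     0.     1.   ]]
top 498.8189093131533 [[-0.006 -0.997  0.078  0.385]
 [-1.     0.006  0.002  0.029]
 [-0.002 -0.078 -0.997  1.764]
 [ 0.     0.     0.     1.   ]]
```

View pics/scene0.png

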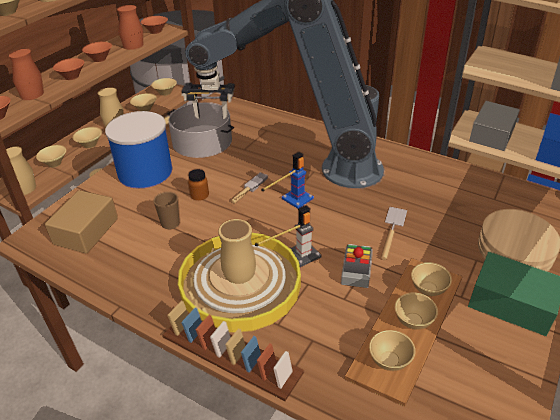

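View pics/top0.png

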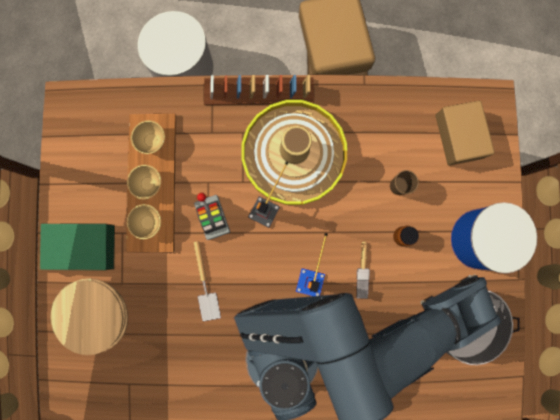

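The scene view shows the real gauge at about (303,240), its blue look-alike at (297,185) and the throttle at (357,265) with its red knob at (359,253). In the top view the gauge is at (264,210), the throttle at (211,217), the knob at (201,197) and the wheel at (294,150). I'll enlarge both.

```bash
python3 - <<'E'
from h import *
s=load('scene0')['image'][195:295,240:390]; t=load('top0')['image'][130:250,180:340]
a=cv2.resize(s,(750,500),interpolation=cv2.INTER_CUBIC); b=cv2.resize(t,(800,600),interpolation=cv2.INTER_CUBIC)
cv2.imwrite('pics/s1.png',a); cv2.imwrite('pics/t1.png',b)
np.set_printoptions(precision=4,suppress=True)
S,T=load('scene0'),load('top0')
def blobs(c,lo,hi,win):
    x0,x1,y0,y1=win; h=cv2.cvtColor(c['image'],cv2.COLOR_BGR2HSV)
    m=np.zeros(h.shape[:2],np.uint8); m[y0:y1,x0:x1]=cv2.inRange(h,lo,hi)[y0:y1,x0:x1]
    n,l,st,ce=cv2.connectedComponentsWithStats(m); return [(st[i].tolist(),ce[i].round(1)) for i in range(1,n) if st[i][4]>5]
for nm,c,w in(('S',S,(335,380,235,290)),('T',T,(190,235,185,245))):
    for col,lo,hi in(('red',(0,200,110),(5,255,255)),('yel',(25,150,120),(34,255,255)),('grn',(45,100,70),(80,255,255)),('ora',(8,210,150),(22,255,255))):
        print(nm,col,blobs(c,lo,hi,w))
print('btn',blobs(S,(5,210,150),(20,255,255),(290,320,200,235)))
E
```

```text
S red [([354, 247, 8, 11, 51], array([357.6, 252. ])), ([347, 258, 7, 4, 22], array([350.3, 259.4])), ([360, 259, 8, 5, 22], array([363.8, 261.2]))]
S yel [([348, 248, 6, 4, 19], array([350.2, 249.7])), ([364, 250, 6, 4, 20], array([366.3, 251.8]))]
S grn [([348, 246, 9, 2, 12], array([352.4, 246.2])), ([361, 247, 10, 2, 14], array([365. , 247.6]))]
S ora []
T red [([198, 194, 7, 7, 41], array([201. , 196.7])), ([210, 204, 6, 3, 9], array([212.6, 204.9])), ([199, 208, 5, 3, 7], array([200.9, 208.9]))]
T yel [([211, 210, 8, 5, 31], array([214.6, 211.9])), ([200, 214, 7, 5, 28], array([202.9, 216.2]))]
T grn [([214, 216, 8, 6, 29], array([217.1, 218.5])), ([202, 221, 8, 5, 28], array([205.3, 222.8]))]
T ora [([211, 206, 5, 3, 9], array([213.2, 206.8])), ([200, 209, 4, 4, 8], array([201.6, 210.5]))]
btn []
```

View pics/s1.png

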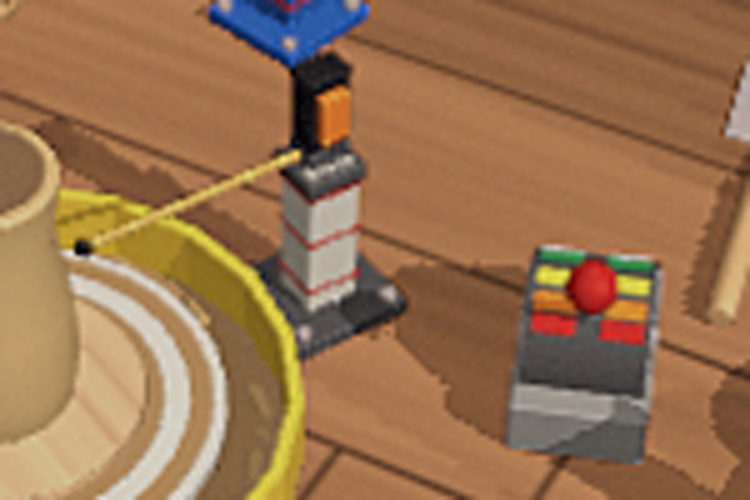

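View pics/t1.png

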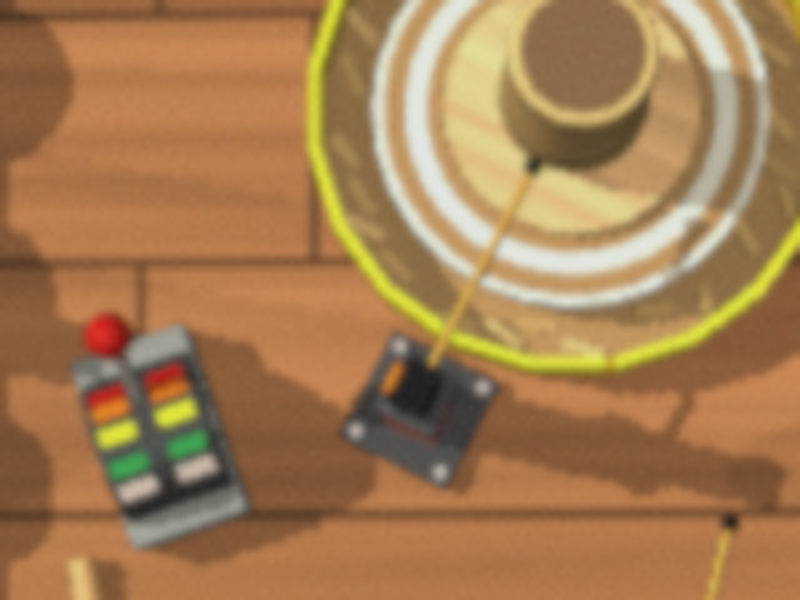

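The crops show the orange button at crop (333,115) and the knob at (593,287) in the scene view, and in the top view the knob at (107,336), the four foot bolts around (419,408) and the pointer tip at (533,163). I'll turn these into positions.

```bash
python3 - <<'E'
from h import *
np.set_printoptions(precision=4,suppress=True)
S,T=load('scene0'),load('top0')
s=lambda x,y:(240+x/5-.4,195+y/5-.4); t=lambda x,y:(180+x/5-.4,130+y/5-.4)
k,e=two(S,s(593,287),T,t(107,336)); print('knob',k,e)
tip,e=two(S,s(84,249),T,t(533,163)); print('tip',tip,e)
b=[onz(T,*t(*p),.014) for p in((400,345),(482,387),(439,472),(356,429))]; foot=np.mean(b,0)
print('foot',foot,'yaw edges',[np.degrees(np.arctan2(*(q-p)[[1,0]])) for p,q in((b[1],b[0]),(b[2],b[3]),(b[2],b[1]),(b[3],b[0]))], np.linalg.norm(b[1]-b[0]))
print('tip-foot',tip-foot,np.hypot(*(tip-foot)[:2]),np.degrees(np.arctan2(*(tip-foot)[[1,0]])))
bt,e=two(S,s(333,115),T,t(395,378)); print('button',bt,e)
# drum marks
y1,y2=onz(T,214.6,211.9,.09),onz(T,202.9,216.2,.09); g1,g2=onz(T,217.1,218.5,.082),onz(T,205.3,222.8,.082)
print('yel',y1,y2,'grn',g1,g2, np.degrees(np.arctan2(*((y1+y2)/2-(g1+g2)/2)[[1,0]])),np.degrees(np.arctan2(*(y2-y1)[[1,0]]))-90)
print('box corners z.04',[onz(T,*t(*p),.04) for p in((245,505),(137,545),(75,370),(187,328))])
h=cv2.cvtColor(T['image'],cv2.COLOR_BGR2HSV); m=cv2.inRange(h,(25,170,150),(34,255,255));m[:90]=0;m[215:]=0;m[:,:235]=0;m[:,355:]=0
p=np.argwhere(m)[:,::-1]; q=np.array([onz(T,*x,.05)[:2] for x in p]); hull=cv2.convexHull(q.astype(np.float32)); c,r=cv2.minEnclosingCircle(hull); print('wheel',c,r,np.hypot(*(np.array(c)-foot[:2])))
E
```

```text
knob [0.562  0.265  0.1402] 0.0028924288654715614
tip [ 0.6754 -0.0151  0.1343] 0.005021920601054447
foot [0.5238 0.0609 0.014 ] yaw edges [np.float64(62.44496074456297), np.float64(62.27216070389766), np.float64(-27.10362727550036), np.float64(-27.77390445393661)] 0.06504545798633042
tip-foot [ 0.1515 -0.076   0.1203] 0.16951371383480826 -26.627602437630653
button [0.5303 0.075  0.1691] 0.003241335339908665
yel [0.5165 0.2244 0.09  ] [0.5022 0.2641 0.09  ] grn [0.4947 0.2168 0.082 ] [0.4803 0.2569 0.082 ] 18.692135997556868 19.86715205844409
box corners z.04 [array([0.4552, 0.1814, 0.04  ]), array([0.4278, 0.2565, 0.04  ]), array([0.5499, 0.3005, 0.04  ]), array([0.5788, 0.2221, 0.04  ])]
wheel (0.7316962480545044, -0.047497186809778214) 0.18720807135105133 0.2344063870921353
```

```bash
python3 - <<'E'
from h import *
from scipy.spatial.transform import Rotation as R
s=get_state(); M=R.from_quat(s['tool_rot']).as_matrix(); print(s['time_s'],s['ee_pos'],s['opening'],M.round(3)); print(np.degrees(np.arctan2(M[1,1],M[0,1])))
p=np.array(s['ee_pos']); print((np.array([.5595,.264,.35])-p)/.03)
E
```

```text
0.1 [ 0.23807849 -0.4954921   0.24015795] 0.09346304635329213 [[ 0.901  0.433 -0.   ]
 [ 0.433 -0.901  0.001]
 [ 0.    -0.001 -1.   ]]
-64.33988754182343
[10.71405018 25.31640343  3.66140171]
```

Request:
jog_arm(rows=[[0, 0.3, 1.2, 0, 93], [0.3, 1.0, 2.2, 0, 93], [0.8, 2.1, 3, 0, 93], [1.3, 3.3, 3.6, 0, 93], [1.8, 4.5, 3.6, 0, 93], [2.3, 5.7, 3.6, 0, 93], [2.8, 6.9, 3.6, -0.2, 93], [3.3, 8.1, 3.6, -0.4, 93], [3.8, 9.3, 3.6, -0.6, 93], [4.3, 10.5, 3.6, -0.8, 93], [4.8, 11.7, 3.6, -1, 93], [5.3, 12.9, 3.6, -1.2, 93]])

```text
time_s: 1.1
ee_pos: [0.3973, -0.1068, 0.3486]
tool_rot: [0.985, 0.17, 0.0, 0.0]
ft_force: [0.5, -0.8, -0.3]
opening: 0.0932
finger_force: 0.0
```

Request:
jog_arm(rows=[[0.5, 1.2, 0, 0, 93], [1, 2.4, 0, 0, 93], [1.5, 3.6, 0, 0, 93], [2, 4.8, 0, 0, 93], [2.5, 6, 0, 0, 93], [3, 7.2, 0, 0, 93], [3.5, 8.4, 0, 0, 93], [4, 9.6, 0, 0, 93], [4.5, 10.8, 0, 0, 93], [5, 11.8, 0, 0, 93], [5.4, 12.4, -1, 0, 93], [5.4, 12.4, -1.5, 0, 93]])

```text
time_s: 2.1
ee_pos: [0.5597, 0.2663, 0.3004]
tool_rot: [0.985, 0.172, -0.001, -0.0]
ft_force: [-0.1, -1.1, -1.3]
opening: 0.0929
finger_force: 0.0
```

```bash
python3 - <<'E'
from h import *
from scipy.spatial.transform import Rotation as R
np.set_printoptions(precision=4,suppress=True)
s=get_state(); M=R.from_quat(s['tool_rot']).as_matrix(); print(s['time_s'],s['ee_pos'],s['ft_force'],np.degrees(np.arctan2(M[1,1],M[0,1])),s['joint_positions'])
c=snap('wrist','w1'); h=cv2.cvtColor(c['image'],cv2.COLOR_BGR2HSV); m=cv2.inRange(h,(0,180,90),(5,255,255))|cv2.inRange(h,(176,180,90),(180,255,255))
cs,_=cv2.findContours(m,cv2.RETR_EXTERNAL,cv2.CHAIN_APPROX_NONE)
for k in cs:
    if cv2.contourArea(k)>60:
        (u,v),r=cv2.minEnclosingCircle(k); print(u,v,r,onz(c,u,v,.139))
E
```

```text
2.1 [0.5597 0.2663 0.3004] [-0.1175 -1.1079 -1.3241] -70.19861930270766 [0.3688 0.4309 1.3843 0.0005 1.3281 1.5938]
281.5517578125 208.3427734375 30.667194366455078 [0.5493 0.2606 0.139 ]
```

View pics/w1.png

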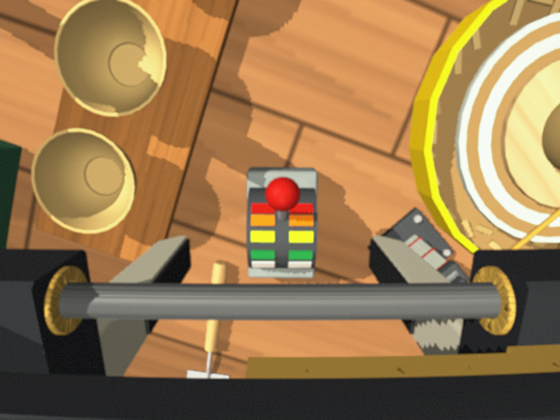

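The wrist view shows the knob at (283,195), merged with the red stripe in my mask. The throttle stands square in the picture, so the yaw is right.

```bash
python3 - <<'E'
from h import *
np.set_printoptions(precision=4,suppress=True)
c=load('w1'); print('knob',onz(c,283,195,.139),c['pose'][:3,3])
o=[onz(c,u,v,.04) for u,v in((248,169),(318,169))]; print(o,np.linalg.norm(o[0]-o[1]))
g=[onz(c,u,v,.082) for u,v in((261,255),(300,255))];print('grn',g)
a=o[1]-o[0]; print('y-axis',np.degrees(np.arctan2(a[1],a[0])))
E
```

```text
knob [0.5616 0.2636 0.139 ] [0.6217 0.2883 0.4439]
[array([0.5577, 0.3055, 0.04  ]), array([0.5859, 0.2273, 0.04  ])] 0.08313113845868486
grn [array([0.4766, 0.2588, 0.082 ]), array([0.4916, 0.2172, 0.082 ])]
y-axis -70.16734738426129
```

Request:
jog_arm(rows=[[0.08, 0, -1, 0, 80], [0.08, 0, -2.2, 0, 70], [0.08, 0, -3.4, 0, 70], [0.08, 0, -4.5, 0, 70], [0.08, 0, -5.1, 0, 70], [0.08, 0, -5.35, 0, 70], [0.08, 0, -5.35, 0, 60]])

```text
time_s: 2.73
ee_pos: [0.5611, 0.2627, 0.1421]
tool_rot: [0.985, 0.171, -0.001, 0.0]
ft_force: [0.1, -0.0, 0.7]
opening: 0.0669
finger_force: 0.0
```

Request:
jog_arm(rows=[[0, 0, 0, 0, 40], [0, 0, 0, 0, 28], [0, 0, 0, 0, 28], [0, 0, 0, 0, 28], [0, 0, 0, 0, 28], [0, 0, 0, 0, 28], [0, 0, 0, 0, 28], [0, 0, 0, 0, 28], [0, 0, 0, 0, 28]])

```text
time_s: 3.48
ee_pos: [0.5616, 0.2642, 0.1438]
tool_rot: [0.985, 0.171, 0.0, -0.001]
ft_force: [-1.5, 4.4, 2.9]
opening: 0.0303
finger_force: 30.0
```

Request:
jog_arm(rows=[[-0.27, -0.1, 0.16, 0, 28], [-0.57, -0.2, 0.32, 0, 28], [-0.91, -0.33, 0.45, 0, 28], [-1.27, -0.46, 0.55, 0, 28], [-1.64, -0.59, 0.61, 0, 28], [-2.0, -0.72, 0.63, 0, 28], [-2.38, -0.86, 0.61, 0, 28], [-2.74, -0.99, 0.55, 0, 28], [-3.1, -1.12, 0.45, 0, 28], [-3.28, -1.18, 0.39, 0, 28], [-3.28, -1.18, 0.39, 0, 28], [-3.28, -1.18, 0.39, 0, 28]])

```text
time_s: 4.48
ee_pos: [0.4625, 0.2292, 0.1558]
tool_rot: [0.985, 0.171, 0.0, -0.001]
ft_force: [-8.6, 9.7, 9.2]
opening: 0.0299
finger_force: 30.1
```

```bash
python3 - <<'E'
from h import *
np.set_printoptions(precision=4,suppress=True)
s=get_state(); print(s['ee_pos'],s['ft_force'],s['opening'])
c=snap('scene','s2'); i=cv2.resize(c['image'][195:295,300:420],(720,600),interpolation=cv2.INTER_CUBIC); cv2.imwrite('pics/s2c.png',i)
E
```

```text
[0.4625 0.2292 0.1558] [-8.5715  9.712   9.1855] 0.02988202347551567
```

View pics/s2c.png

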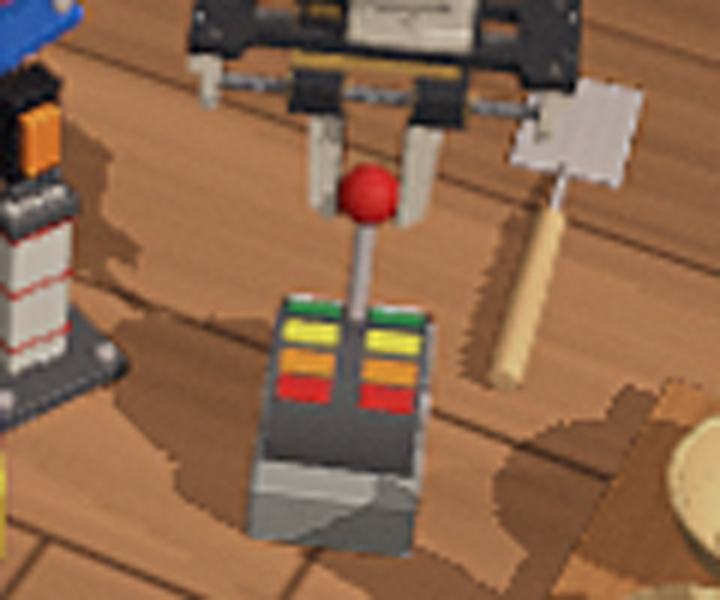

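The scene crop shows the knob held at (370,193), with the rod crossing the drum at the green stripes (about (360,310)). I'll release it, rise and check from the wrist camera.

Request:
jog_arm(rows=[[0, 0, 0, 0, 45], [0, 0, 0, 0, 60], [0, 0, 0, 0, 66], [0, 0, 0, 0, 70], [0, 0, 0.4, 0, 70], [0, 0, 1.2, 0, 70], [0, 0, 2.3, 0, 80], [0, 0, 3.5, 0, 93], [0, 0, 4.5, 0, 93], [0, 0, 5, 0, 93], [0, 0, 5, 0, 93]])

```text
time_s: 5.45
ee_pos: [0.4643, 0.2281, 0.3084]
tool_rot: [0.985, 0.171, 0.003, -0.001]
ft_force: [0.5, 0.5, 0.1]
opening: 0.0923
finger_force: 0.0
```

```bash
python3 - <<'E'
from h import *
np.set_printoptions(precision=4,suppress=True)
s=get_state(); print(s['time_s'],s['ee_pos'],s['ft_force'],s['joint_positions'])
c=snap('wrist','w2'); S=snap('scene','s3'); np.savetxt
def red(c,w):
    h=cv2.cvtColor(c['image'],cv2.COLOR_BGR2HSV); m=cv2.inRange(h,(0,180,70),(5,255,255))|cv2.inRange(h,(176,180,70),(180,255,255))
    cs,_=cv2.findContours(m,cv2.RETR_EXTERNAL,cv2.CHAIN_APPROX_NONE)
    for k in cs:
        if cv2.contourArea(k)>25:
            (u,v),r=cv2.minEnclosingCircle(k); print(w,u,v,r,onz(c,u,v,.151))
red(c,'w'); red(S,'s')
E
```

```text
5.45 [0.4643 0.2281 0.3084] [0.453  0.4566 0.0975] [ 0.3667  0.2239  1.6509 -0.0001  1.2608  1.5947]
w 277.0 189.8541717529297 17.406410217285156 [0.4709 0.2328 0.151 ]
w 298.0 114.5 12.500100135803223 [0.5388 0.2379 0.151 ]
w 258.5 114.0 12.175895690917969 [0.5278 0.2699 0.151 ]
s 361.0 227.0 5.000100135803223 [0.4677 0.2326 0.151 ]
s 542.0 176.5 11.543496131896973 [-0.1     0.6882  0.151 ]
s 555.6495361328125 107.82710266113281 7.023651123046875 [-0.6836  0.6648  0.151 ]
s 438.2799377441406 74.49225616455078 76.34574127197266 [-0.7216  0.1113  0.151 ]
```

View pics/w2.png

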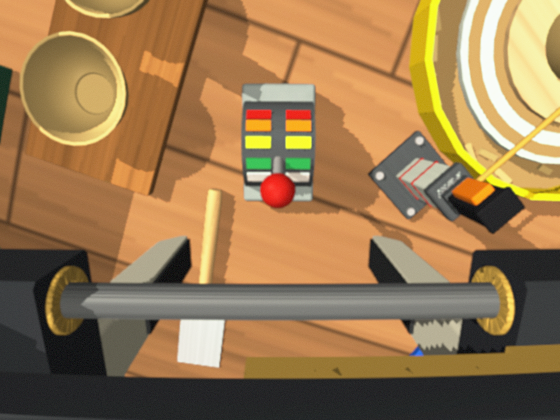

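The wrist view shows the knob at (277,190), beside the white stripes because of parallax, and the rod leaving the drum at the green stripes at about (278,160). I'll check the angle against the box corners in this same picture.

```bash
python3 - <<'E'
from h import *
np.set_printoptions(precision=4,suppress=True)
ax=np.array([np.cos(np.radians(19.83)),np.sin(np.radians(19.83))])
for tag,cor,kn in(('w2',((243,85),(315,84),(314,200),(245,200)),(277,190.2)),):
    c=load(tag); b=np.array([onz(c,*p,.04) for p in cor]); ctr=b.mean(0); print(b[:,:2],np.linalg.norm(b[0]-b[3]),np.linalg.norm(b[0]-b[1]),'ctr',ctr)
    for a in(-.45,-.4,-.35,-.3,-.25,-.2):
        p=np.r_[ctr[:2]+ax*.118*np.sin(a),.04+.118*np.cos(a)]; print(a,proj(c,p), proj(load('s3'),p))
# drum stripes: centres of red/yel/green bands -> angle of line at r=.05
h=cv2.cvtColor(c['image'],cv2.COLOR_BGR2HSV)
for n,lo,hi in(('grn',(45,100,60),(85,255,255)),('yel',(25,150,120),(34,255,255)),('ora',(8,200,150),(20,255,255))):
    m=cv2.inRange(h,lo,hi);m[:90]=0;m[205:]=0;m[:,:240]=0;m[:,320:]=0;k,l,st,ce=cv2.connectedComponentsWithStats(m)
    print(n,[(st[i].tolist(),ce[i].round(1)) for i in range(1,k) if st[i][4]>60])
for a in(-.47,-.35,-.23,0): print(a,proj(c,np.r_[ctr[:2]+ax*.05*np.sin(a),.04+.05*np.cos(a)]))
E
```

```text
[[0.5535 0.3047]
 [0.5825 0.227 ]
 [0.4542 0.1793]
 [0.4255 0.2596]] 0.1357238736895783 0.08295631211644014 ctr [0.5039 0.2426 0.04  ]
-0.45 [279.2756 206.93  ] [360.2581 225.123 ]
-0.4 [279.254  201.8236] [360.196  225.6599]
-0.35 [279.232  196.4111] [360.1234 226.2922]
-0.3 [279.2095 190.7095] [360.0404 227.0194]
-0.25 [279.1868 184.7391] [359.9472 227.8403]
-0.2 [279.1639 178.5235] [359.8438 228.7538]
grn [([246, 158, 25, 12, 290], array([258.2, 163.3])), ([285, 158, 26, 12, 301], array([297.7, 163.4]))]
yel [([245, 136, 26, 13, 308], array([258.1, 141.7])), ([286, 136, 25, 13, 317], array([297.9, 142.1]))]
ora [([247, 119, 23, 12, 272], array([258. , 124.6])), ([287, 119, 24, 12, 264], array([297.7, 124.8]))]
-0.47 [279.2633 167.6861]
-0.35 [279.2445 162.827 ]
-0.23 [279.2255 157.5803]
0 [279.1899 146.7964]
```

The green stripe in the picture agrees with the model (-0.35 falls at row 163). The lever stands at about -0.29: inside the stripe but 7 mm short of its centre. I'll grasp it again and mend that.

Request:
jog_arm(rows=[[0.25, 0.13, -1, 0, 80], [0.25, 0.13, -2.2, 0, 70], [0.25, 0.13, -3.4, 0, 70], [0.25, 0.13, -4.4, 0, 70], [0.25, 0.13, -4.95, 0, 60], [0.25, 0.13, -4.95, 0, 40], [0.25, 0.13, -4.95, 0, 28], [0.25, 0.13, -4.95, 0, 28], [0.25, 0.13, -4.95, 0, 28], [0.25, 0.13, -4.95, 0, 28], [0.25, 0.13, -4.95, 0, 28], [0.25, 0.13, -4.95, 0, 28]])

```text
time_s: 6.55
ee_pos: [0.4709, 0.2324, 0.1573]
tool_rot: [0.985, 0.171, 0.001, -0.001]
ft_force: [-1.7, 5.0, 4.8]
opening: 0.0305
finger_force: 30.0
```

Request:
jog_arm(rows=[[-0.08, -0.03, -0.02, 0, 28], [-0.16, -0.06, -0.04, 0, 28], [-0.24, -0.09, -0.07, 0, 28], [-0.24, -0.09, -0.07, 0, 28], [-0.24, -0.09, -0.07, 0, 28], [-0.24, -0.09, -0.07, 0, 28]])

```text
time_s: 7.05
ee_pos: [0.4634, 0.2298, 0.1547]
tool_rot: [0.985, 0.171, 0.0, -0.001]
ft_force: [-2.0, 6.9, -0.9]
opening: 0.0307
finger_force: 30.0
```

Request:
jog_arm(rows=[[0, 0, 0, 0, 45], [0, 0, 0, 0, 60], [0, 0, 0, 0, 66], [0, 0, 0, 0, 70], [0, 0, 0.4, 0, 70], [0, 0, 1.2, 0, 70], [0, 0, 2.3, 0, 80], [0, 0, 3.5, 0, 93], [0, 0, 4.5, 0, 93], [0, 0, 5, 0, 93], [0, 0, 5, 0, 93]])

```text
time_s: 7.97
ee_pos: [0.4646, 0.2293, 0.3079]
tool_rot: [0.985, 0.171, 0.003, -0.001]
ft_force: [-0.2, 0.9, 1.1]
opening: 0.0923
finger_force: 0.0
```

```bash
python3 - <<'E'
from h import *
np.set_printoptions(precision=4,suppress=True)
s=get_state(); print(s['time_s'],s['ee_pos'])
c=snap('wrist','w3')
h=cv2.cvtColor(c['image'],cv2.COLOR_BGR2HSV); m=cv2.inRange(h,(0,180,70),(5,255,255))|cv2.inRange(h,(176,180,70),(180,255,255))
cs,_=cv2.findContours(m,cv2.RETR_EXTERNAL,cv2.CHAIN_APPROX_NONE)
for k in cs:
    if cv2.contourArea(k)>200: print(cv2.minEnclosingCircle(k))
ax=np.array([np.cos(np.radians(19.83)),np.sin(np.radians(19.83))]); ctr=np.array([.5039,.2426])
for a in(-.45,-.4,-.35,-.3,-.25): print(a,proj(c,np.r_[ctr+ax*.118*np.sin(a),.04+.118*np.cos(a)]))
g=cv2.inRange(h,(45,100,60),(85,255,255));g[:90]=0;g[205:]=0;g[:,:240]=0;g[:,320:]=0
print('grn',cv2.moments(g,True)['m01']/cv2.moments(g,True)['m00'],proj(c,np.r_[ctr+ax*.05*np.sin(-.35),.04+.05*np.cos(-.35)]))
# gauge button
m=cv2.inRange(h,(8,200,150),(20,255,255));k,l,st,ce=cv2.connectedComponentsWithStats(m)
print([(st[i].tolist(),ce[i].round(1)) for i in range(1,k) if st[i][4]>150])
E
```

```text
7.9667 [0.4646 0.2293 0.3079]
((278.3514404296875, 198.39492797851562), 17.16587257385254)
-0.45 [280.4623 207.7976]
-0.4 [280.4552 202.6953]
-0.35 [280.4471 197.2861]
-0.3 [280.4378 191.5867]
-0.25 [280.4274 185.6175]
grn 163.76450511945393 [280.2706 163.5382]
[([248, 120, 23, 12, 253], array([259.2, 125.1])), ([288, 120, 24, 12, 274], array([299.2, 125.5])), ([454, 179, 42, 27, 690], array([475.1, 191.4]))]
```

The lever is now at about -0.36, on the idle mark. Next I move above the gauge with the fingers closing along the gauge's y.

Request:
jog_arm(rows=[[0, 0, 0.4, -1, 93], [0.2, -0.6, 0.6, -2, 93], [0.5, -1.3, 0.6, -3, 93], [0.8, -2.2, 0.6, -4, 93], [1.1, -3.1, 0.6, -5, 93], [1.4, -4, 0.6, -6, 93], [1.6, -4.6, 0.6, -7, 93], [1.8, -5.2, 0.6, -8, 93], [1.97, -5.6, 0.6, -9, 93], [1.97, -5.6, 0.6, -9.42, 93], [1.97, -5.6, 0.6, -9.42, 93], [1.97, -5.6, 0.6, -9.42, 93]])

```text
time_s: 9.02
ee_pos: [0.5222, 0.061, 0.3209]
tool_rot: [0.972, -0.237, -0.001, 0.0]
ft_force: [-0.1, 0.4, -0.5]
opening: 0.0931
finger_force: 0.0
```

```bash
python3 - <<'E'
from h import *
np.set_printoptions(precision=4,suppress=True)
s=get_state(); print(s['time_s'],s['ee_pos'],s['joint_positions'],s['ft_force'])
snap('wrist','w4')
E
```

```text
9.0167 [0.5222 0.061  0.3209] [0.0277 0.2344 1.6069 0.     1.3024 2.0762] [-0.1153  0.3725 -0.5009]
```

View pics/w4.png

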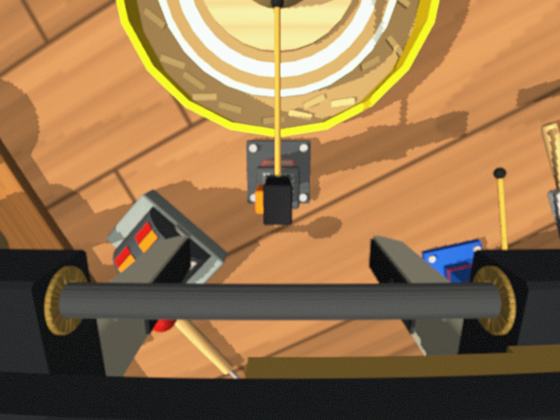

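The wrist view has the gauge square in the picture: the pointer runs straight up at column 278, the grip is at (278,200) with the button on its left, and the foot bolts are at (253,147), (303,147), (251,197) and (304,197). I'll refine the mast axis from these.

```bash
python3 - <<'E'
from h import *
np.set_printoptions(precision=4,suppress=True)
c=load('w4'); b=np.array([onz(c,*p,.014) for p in((253,147),(303,147),(304,197),(251,197))]); f=b.mean(0); print('foot',f)
d=b[0]-b[3]; d2=b[1]-b[2]; print(np.degrees([np.arctan2(d[1],d[0]),np.arctan2(d2[1],d2[0])]))
a=np.radians(-27.3); X=np.array([np.cos(a),np.sin(a),0]);Y=np.array([-X[1],X[0],0])
h=cv2.cvtColor(c['image'],cv2.COLOR_BGR2HSV); m=(h[...,2]<45).astype(np.uint8);m[:165]=0;m[232:]=0;m[:,:240]=0;m[:,320:]=0
k,l,st,ce=cv2.connectedComponentsWithStats(m); print([st[i].tolist() for i in range(1,k) if st[i][4]>100])
m=cv2.inRange(h,(8,200,120),(20,255,255));m[:165]=0;m[232:]=0;k,l,st,ce=cv2.connectedComponentsWithStats(m); print([st[i].tolist() for i in range(1,k) if st[i][4]>40])
for ctr in((.5238,.0609,0),f*[1,1,0]):
    for sx,sy in((1,1),(1,-1),(-1,-1),(-1,1)): print(proj(c,ctr+X*.017*sx+Y*.012*sy+[0,0,.197]),end=' ')
    print('tip',proj(c,ctr+X*.17+[0,0,.134]))
E
```

```text
foot [0.5237 0.0625 0.014 ]
[-30.6892 -25.2932]
[[264, 176, 28, 47, 507]]
[[255, 185, 9, 29, 192]]
[263.4038 183.2256] [293.6453 183.1903] [293.2737 224.2368] [263.9129 224.2736] tip [278.3751   0.1527]
[261.7014 184.3082] [291.9204 184.2718] [291.5988 225.2573] [262.2604 225.2933] tip [276.8338   1.2099]
```

Request:
jog_arm(rows=[[0.09, 0, -1, 0, 80], [0.09, 0, -2.2, 0, 65], [0.09, 0, -3.4, 0, 65], [0.09, 0, -4.4, 0, 65], [0.09, 0, -5, 0, 65], [0.09, 0, -5, 0, 65], [0.09, 0, -5, 0, 65]])

```text
time_s: 9.65
ee_pos: [0.5249, 0.0614, 0.172]
tool_rot: [0.972, -0.237, -0.001, 0.0]
ft_force: [0.9, -0.5, 0.4]
opening: 0.0649
finger_force: 0.0
```

Request:
jog_arm(rows=[[0, 0, 0, 0, 40], [0, 0, 0, 0, 20], [0, 0, 0, 0, 20], [0, 0, 0, 0, 20], [0, 0, 0, 0, 20], [0, 0, 0, 0, 20], [0, 0, 0, 0, 20], [0, 0, 0, 0, 20], [0, 0, 0, 0, 20], [0, 0, 0, 0, 20]])

```text
time_s: 10.48
ee_pos: [0.5257, 0.0612, 0.1729]
tool_rot: [0.971, -0.237, 0.001, -0.0]
ft_force: [-0.5, 2.2, 5.8]
opening: 0.0238
finger_force: 30.0
```

The opening reads 23.8 mm, so the button is fully in. Now I lift.

Request:
jog_arm(rows=[[0, 0, 0.15, 0, 20], [0, 0, 0.4, 0, 20], [0, 0, 0.7, 0, 20], [0, 0, 1.0, 0, 20], [0, 0, 1.3, 0, 20], [0, 0, 1.6, 0, 20], [0, 0, 1.9, 0, 20], [0, 0, 2.2, 0, 20], [0, 0, 2.5, 0, 20], [0, 0, 2.75, 0, 20], [0, 0, 2.75, 0, 20], [0, 0, 2.75, 0, 20]])

```text
time_s: 11.48
ee_pos: [0.5256, 0.0612, 0.2548]
tool_rot: [0.971, -0.237, 0.001, -0.0]
ft_force: [5.0, 3.1, -2.3]
opening: 0.0236
finger_force: 30.0
```

Request:
jog_arm(rows=[[0, 0, 0.1, 0, 20], [0, 0, 0.17, 0, 20], [0, 0, 0.25, 0, 20], [0, 0, 0.25, 0, 20], [0, 0, 0.25, 0, 20]])

```text
time_s: 11.9
ee_pos: [0.5256, 0.0612, 0.2618]
tool_rot: [0.971, -0.237, 0.0, -0.0]
ft_force: [5.7, 2.9, -2.3]
opening: 0.0242
finger_force: 30.0
```

```bash
python3 - <<'E'
from h import *
np.set_printoptions(precision=4,suppress=True)
s=get_state(); print(s['time_s'],s['ee_pos'],s['ft_force'],s['opening'],s['finger_force'])
c=snap('scene','s5'); cv2.imwrite('pics/s5c.png',cv2.resize(c['image'][170:290,240:400],(800,600),interpolation=cv2.INTER_CUBIC))
a=np.radians(-27.3); t=np.array([.5245+.17*np.cos(a),.061+.17*np.sin(a),.134])
for e in(0,.08,.09): print(e,(proj(c,t+[0,0,e])-[240,170])*5+2)
E
```

```text
11.9 [0.5256 0.0612 0.2618] [ 5.7327  2.866  -2.2935] 0.02421163029988444 30.021011363714933
0 [ 77.0076 373.1734]
0.08 [ 70.0662 271.4304]
0.09 [ 69.1703 258.2107]
```

View pics/s5c.png

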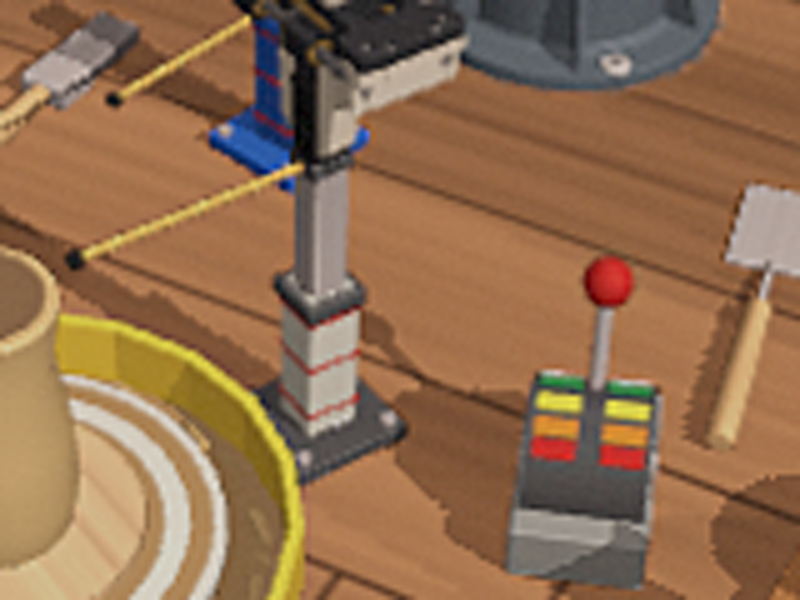

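The scene crop shows the pointer tip at (75,260), an extension of about 0.089, the button covered by the pad and the lever still on green. I'll nudge up gently until the hard end is felt.

Request:
jog_arm(rows=[[0, 0, 0.03, 0, 20], [0, 0, 0.05, 0, 20], [0, 0, 0.05, 0, 20], [0, 0, 0.05, 0, 20]])

```text
time_s: 12.28
ee_pos: [0.5256, 0.0612, 0.2633]
tool_rot: [0.971, -0.237, 0.0, -0.0]
ft_force: [5.7, 3.7, -3.6]
opening: 0.0239
finger_force: 30.0
```

Request:
jog_arm(rows=[[0, 0, 0.02, 0, 20], [0, 0, 0.04, 0, 20], [0, 0, 0.04, 0, 20], [0, 0, 0.04, 0, 20]])

```text
time_s: 12.62
ee_pos: [0.5256, 0.0612, 0.2644]
tool_rot: [0.971, -0.237, 0.0, -0.0]
ft_force: [6.3, 2.4, -2.7]
opening: 0.024
finger_force: 30.0
```

Request:
jog_arm(rows=[[0, 0, 0.03, 0, 20], [0, 0, 0.06, 0, 20], [0, 0, 0.06, 0, 20], [0, 0, 0.06, 0, 20]])

```text
time_s: 12.95
ee_pos: [0.5255, 0.0612, 0.265]
tool_rot: [0.971, -0.237, -0.0, -0.0]
ft_force: [10.1, 3.9, -14.6]
opening: 0.024
finger_force: 30.0
```

The hard end is felt at 0.092. I'll ease back about 2 mm and hold.

Request:
jog_arm(rows=[[0, 0, -0.03, 0, 20], [0, 0, -0.07, 0, 20], [0, 0, -0.07, 0, 20], [0, 0, -0.07, 0, 20], [0, 0, -0.07, 0, 20]])

```text
time_s: 13.37
ee_pos: [0.5256, 0.0612, 0.2639]
tool_rot: [0.971, -0.237, 0.0, -0.0]
ft_force: [6.3, 3.0, -4.3]
opening: 0.024
finger_force: 30.0
```

```bash
python3 - <<'E'
from h import *
s=get_state(); print(s['time_s'],s['ee_pos'],s['ft_force'],s['opening'],s['finger_force'],np.abs(s['joint_vel']).max())
print(hand_in())
E
```

```text
13.3667 [0.52558521 0.06122911 0.26393176] [ 6.28816132  3.03068652 -4.28491415] 0.024013792774940413 30.01560442149639 0.001349909203029073
the job is handed in; nothing more can be done
None
```

I handed in the job at 13.4 s; no verdict came back. By my measurements the speed lever is at about -0.36 rad on the green idle mark, and the gauge pointer is held at the second stop (about 0.091 m) with the button squeezed in.

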